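Tip the turned knobs into their catch bin

ROBOT

A 6-joint arm with a two-finger parallel gripper is mounted at the origin on the work surface. World frame = base frame: x ahead of the robot, y to its left, z up, the work surface at z = 0. Lengths are in m, angles in rad, forces in N, time in s.
With the tool pointing down it reaches from about 0.275 to 0.85 m from the base axis. Payload 19 kg.
Tool frame: the origin (TCP) lies at the very end of the fingers, on their centre line; the grasp point (between the pads) lies 19 mm behind it; z points along the fingers, y is the line along which they close (so a half turn about z gives the same grasp; the last joint's range is limited). The gripper opens to 85 mm and grips with 20 to 120 N. Pads are 22 mm wide; open, the fingers measure 114 mm over their backs; the gripper's body (76 mm by 85 mm) begins 54 mm behind the grasp point. The pads swing forward as they close: fully open they stand 13 mm farther back than shut.
Start: joints at [-1.399, 0.15, 1.437, -0, 1.554, -0.134], TCP at [0.173, -0.548, 0.231] pointing down, gripper open.
Joint ranges: [-2.8, 2.8], [-0.68, 2.1], [0.12, 2.68], [-1.39, 4.53], [0.16, 2.79], [-2.81, 2.81]. Speed limits (rad/s): [1.89, 1.89, 2.22, 3.01, 3.01, 3.01].

INTERFACE

Orientations are given as a unit quaternion [w, x, y, z].
In Python, from plant import arm gives the robot as it stands.
- The arm moves only by the shell command python3 -m creep 'ROWS' [FORCE]. ROWS is JSON, a list of rows, each a list of 3 entries, a list of its own where there are three numbers: the opening, from -1 (shut) to 1 (fully open), then the shift along the tool's x, y, z in cm, then the turn, a rotation vector about the tool's x, y, z in degrees. A call has 1 to 12 rows; each row shifts and turns the commanded pose from where the row before left it, along the tool's axes as they then stand; what a row does not reach is not made up. A row lasts 1/10 s, in which the tool goes at most 50 mm and 8.59 degrees, less where a joint would pass 70% of its speed; a pose out of reach is approached as far as the arm can. A call with a gripper value outside its range is refused whole. The fingers move at their own pace and stop on an object; FORCE is the grip in N (left out, the last holds). Time passes only in rows, so rows that do not move let the fingers close. It gives the time, the measured TCP pose, the force, the opening and the grip force at its end, in the units of the state.
- arm.get_obs(): the state, without advancing time (a new reading comes with each control period).
- arm.capture(name): name is "side" or "top" or "wrist"; returns the picture (384x512x3 uint8, red, green, blue); there is no depth.
- arm.camera_model(name): a dict with "camera_matrix" (3x3 intrinsics, pixels), "R" (3x3) and "t" (3): a world point X has camera coordinates R X + t; the wrist camera has in their place "T_tool_cam" (4x4, takes a point from camera to tool coordinates, whose origin is the TCP and whose axes are the flange's). Camera axes: x right, y down, z forward; pixel columns grow to the right and rows downward; lengths in m; the calibration is good to about 2 mm. A picture is of the moment at which its call begins: read the wrist's pose just before it. camera_model takes no time and is no camera call.
- arm.close_job(): hands the job in; it is judged then, once.
The state is a dict: "time_s": time; "joints": joint angles; "qd": joint speeds; "effort": joint torques, N m; "position": TCP position; "tcp_rot": TCP orientation; "ft_force": force on the tool from outside, world axes, zero at the start; "torque": the same for the moment, N m; "finger_gap": finger opening in m; "grasp_force": force on a finger pad.
Only numpy, scipy, OpenCV 4.12 (cv2) and the standard library are available. Lean on these libraries where they do the work, as an engineer would, in place of code of your own. Each camera call takes 0.05 s, during which the arm holds its last target. There are 200 camera calls.

TASK

Two blue tip trays stand on the turning bench; one holds wooden knobs, the other brass ferrules. Lift the tray with the wooden knobs by its red handle until both knobs slide out into the catch bin below its far edge, then lower the tray gently, never letting it drop, until it lies flat again, and let go. Leave the ferrule tray down.

Things in the scene. Friction and masses are not known exactly. Their poses are not given: they have to be found in the camera images.
- station: Fixed grey stand under the tray with wooden knobs (the ferrule stand looks the same). Origin on the bench under the tray's middle; x points from handle side to bin side, y along the hinge, z up. In this frame the hinge axis is parallel to y through x = 80, z = 100 mm. Flat, the tray spans x -75 to 80, is 126 mm wide, floor top z = 100, walls 22 mm high, no wall at the hinge side.
- catch_bin (a point): Centre of the inner floor of the stand's fixed, open catch bin, 30 mm above the bench, 144 mm along +x from the stand's origin; axes as the stand. Inside 130 mm (x) by 138 mm (y); rims above the bench: near wall 85, side walls 100, far wall 120 mm.
- knob_tray (a joint): Tilt of the blue tray with the wooden knobs, rad: 0 lying flat on its stop, growing as the handle edge is lifted, at most 0.95. It swings freely and falls shut by its own weight if released (tray 0.45 kg; about 2 N at the handle lifts it). The knobs slide out at about 0.45 to 0.65 rad; 0.8 rad is ample.
- knob_tray_handle (a point): Centre of the tray's red barrel handle: cylinder 24 mm across, 36 mm long, axis parallel to the hinge, on a thin stem 38 mm clear of the tray's edge. Pinch its two flat ends from above; it turns between the fingers, so the gripper may stay upright. Tray flat: 205 mm from the hinge axis towards the stand's -x and 10 mm above it (110 mm over the bench). Swings up in a circle about the hinge.
- knob_1: Turned wooden drawer knob, brown, mushroom shaped: 30 mm high, head 32 mm in diameter, foot 25 mm, 20 g. Stands on its foot in the tray. Origin at the centre of the foot, z towards the head.
- knob_2: A second wooden knob, the same.
- ferrule_tray (a joint): Tilt of the other, identical tray that holds two brass rings (ferrules), rad: 0 lying flat. To be left down.
Things that resemble listed ones, but are neither listed nor needed, are in the scene too. Leave any pink look-alike of the knob_1 alone.

How it is judged:
On the way:
1. with the tray lifted by more than 0.3 rad, both knobs have left it and are in its catch bin (value of joint knob_tray above 0.3 rad and x of knob_1 in the frame of station between 0.075 and 0.213 m and y of knob_1 in the frame of station between -0.073 and 0.073 m and z of knob_1 in the frame of station between 0.02 and 0.1 m and x of knob_2 in the frame of station between 0.075 and 0.213 m and y of knob_2 in the frame of station between -0.073 and 0.073 m and z of knob_2 in the frame of station between 0.02 and 0.1 m), for 0.1 s.
At the end, for the whole second after the job is handed in: Both wooden knobs lie at rest (slower than 50 mm/s) inside the catch bin of their own stand, below its rim; their tray is flat again (under 0.05 rad, that is 10 mm at the handle), and the ferrule tray is flat (under 0.05 rad) (x of knob_1 in the frame of station between 0.075 and 0.213 m and y of knob_1 in the frame of station between -0.073 and 0.073 m and z of knob_1 in the frame of station between 0.02 and 0.1 m and x of knob_2 in the frame of station between 0.075 and 0.213 m and y of knob_2 in the frame of station between -0.073 and 0.073 m and z of knob_2 in the frame of station between 0.02 and 0.1 m and value of joint each of knob_tray, ferrule_tray below 0.05 rad and linear speed of each of knob_1, knob_2 below 0.05 m/s); the robot touches nothing.
It fails at once if the knob tray is dropped: it falls faster than 1.5 rad/s (0.3 m/s at the handle) while still more than 0.1 rad (20 mm at the handle) from flat (value of joint knob_tray above 0.1 rad and velocity of joint knob_tray below -1.5 rad/s).
It fails at once if the ferrule tray is lifted by more than 0.1 rad (value of joint ferrule_tray above 0.1 rad).
It also fails if it takes over 48 s, if anything falls off the work surface, if the arm or the gripper's body presses on something with over 40 N, if the wrist force passes 120 N, or if a joint passes its speed limit or range.

## Working session

There is one attempt and no reset: what is moved stays moved. The work goes in short steps, Python scripts to look and compute and a shell command to move; the robot and the scene stay as the last step left them, time stands still between calls to the robot, and variables do not carry over. Pictures are saved under pics/ and viewed, at most 10 in all, crops included, and the job is handed in when it is done.

```bash
mkdir -p pics; python3 - <<'E'
from plant import arm
import cv2
for n in("top","side"):
    im=arm.capture(n); cv2.imwrite(f"pics/{n}.png",im[:,:,::-1])
    m=arm.camera_model(n); print(n,m)
o=arm.get_obs(); print(o)
print(arm.camera_model("wrist"))
E
```

```text
top {'camera_matrix': array([[488.4771236 ,   0.        , 254.68166777],
       [  0.        , 488.4771236 , 194.19302564],
       [  0.        ,   0.        ,   1.        ]]), 'R': array([[-0.02283504, -0.99960162, -0.01658809],
       [-0.98939798,  0.02497608, -0.14306586],
       [ 0.14342317,  0.01314531, -0.98957415]]), 't': array([0.01014239, 0.59459635, 0.94163091])}
side {'camera_matrix': array([[480.68054796,   0.        , 245.48136247],
       [  0.        , 480.68054796, 187.98380768],
       [  0.        ,   0.        ,   1.        ]]), 'R': array([[-0.87096571, -0.49105711, -0.01678231],
       [-0.35226975,  0.64788684, -0.67538779],
       [ 0.34252702, -0.58232771, -0.73727179]]), 't': array([0.5116031 , 0.30524662, 0.97650363])}
{'time_s': 0.1, 'joints': array([-1.39901619e+00,  1.50907770e-01,  1.43793345e+00,  9.00826726e-06,
        1.55382528e+00, -1.33986244e-01]), 'qd': array([ 0.00041062, -0.00220058, -0.00136659,  0.00061708, -0.00034457,
       -0.00132089]), 'effort': array([ 4.62731172e-03, -7.14377189e+01, -5.71789563e+01, -8.48988293e-05,
        7.2830
[... 177 characters left out ...]
'ft_force': array([-0.43461911, -0.66539178, -0.86117654]), 'torque': array([-0.02515423, -0.01386529, -0.02958709]), 'grasp_force': 0.0, 'finger_gap': 0.0852955007906639}
{'camera_matrix': array([[282.39107401,   0.        , 255.71597099],
       [  0.        , 282.39107401, 191.99162703],
       [  0.        ,   0.        ,   1.        ]]), 'T_tool_cam': array([[ 5.53055852e-04, -9.46237910e-01, -3.23471038e-01,
         8.32993299e-02],
       [ 9.99999662e-01,  3.26567391e-04,  7.54457712e-04,
        -9.76132237e-04],
       [-6.08261395e-04, -3.23471346e-01,  9.46237771e-01,
        -1.43427529e-01],
       [ 0.00000000e+00,  0.00000000e+00,  0.00000000e+00,
         1.00000000e+00]])}
```

View pics/top.png

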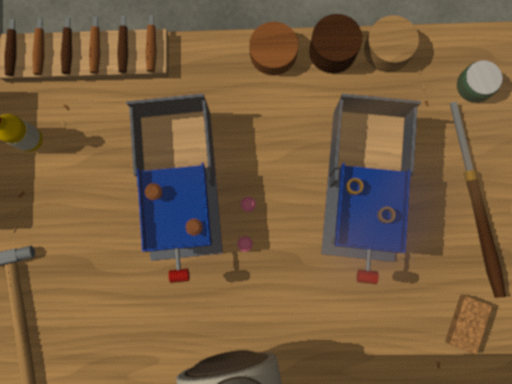

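View pics/side.png

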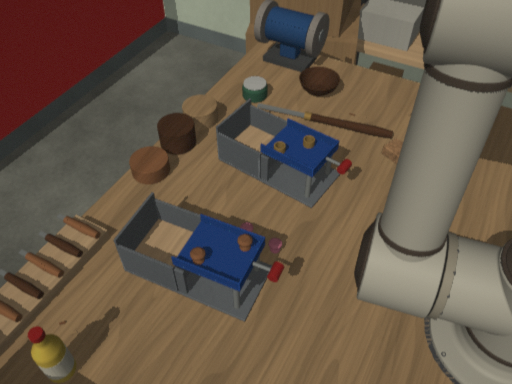

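The top view shows the knob tray on the left, handle near (179,275), bin away from the robot. The ferrule tray is on the right, handle near (367,277). I'll enlarge the knob tray to read points more closely.

```bash
python3 - <<'E'
import cv2
im=cv2.imread("pics/top.png")[85:295,115:235]
im=cv2.resize(im,None,fx=2.8,fy=2.8,interpolation=cv2.INTER_CUBIC)
s=cv2.imread("pics/side.png")[190:320,110:300]
s=cv2.resize(s,None,fx=2.3,fy=2.3,interpolation=cv2.INTER_CUBIC)
import numpy as np
c=np.zeros((590,800,3),np.uint8); c[:im.shape[0],:im.shape[1]]=im; c[:s.shape[0],350:350+s.shape[1]]=s[:,:450]
cv2.imwrite("pics/crop.png",c)
for n,b in(("top",(120,260,235,295)),("side",(255,250,300,290))):
    a=cv2.imread(f"pics/{n}.png"); h=cv2.cvtColor(a,cv2.COLOR_BGR2HSV)
    m=((h[...,0]<6)|(h[...,0]>174))&(h[...,1]>190)&(h[...,2]>70)
    k=np.zeros_like(m);k[b[1]:b[3],b[0]:b[2]]=1;m&=k.astype(bool)
    y,x=np.nonzero(m);print(n,x.mean(),y.mean(),len(x),x.min(),x.max(),y.min(),y.max())
E
```

```text
top 178.33333333333334 275.2121212121212 198 169 188 269 281
side 274.93333333333334 271.26666666666665 90 268 281 262 279
```

View pics/crop.png

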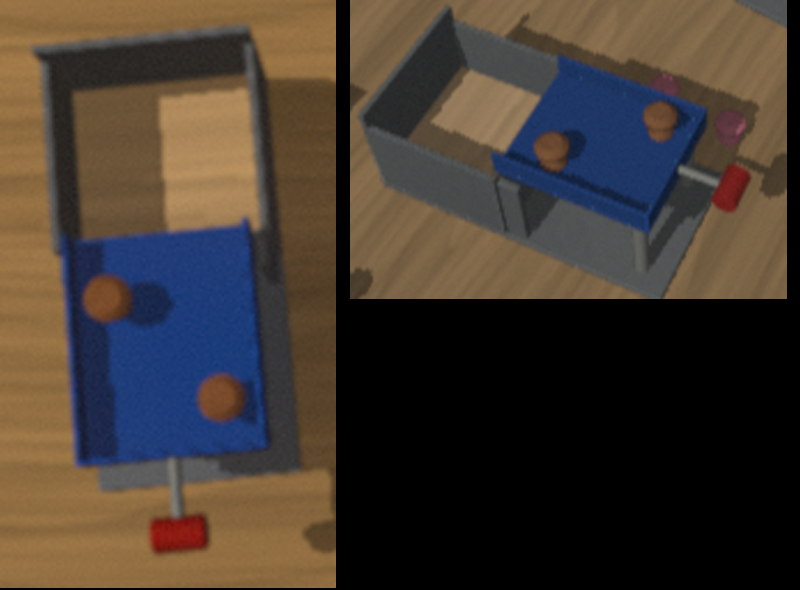

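The crop shows tray wall-top corners at (78,463), (267,448), (65,237) and (247,222), bin far-rim corners at (37,50) and (250,30), and the handle centre at (179,533).

```bash
cat > h.py <<'E'
import numpy as np
from plant import arm
def px(n,u,v,z):
    m=arm.camera_model(n);R=np.array(m["R"]);t=np.array(m["t"])
    d=R.T@np.linalg.solve(m["camera_matrix"],[u,v,1]);c=-R.T@t
    return c+d*(z-c[2])/d[2]
E
python3 - <<'E'
from h import *
f=lambda u,v,z:px("top",115+u/2.8,85+v/2.8,z)
P=[f(78,463,.122),f(267,448,.122),f(65,237,.122),f(247,222,.122),f(37,50,.12),f(250,30,.12)]
for p in P:print(p.round(4))
for a,b in((1,0),(3,2),(5,4)):
    d=P[b]-P[a];print("y",np.linalg.norm(d),np.degrees(np.arctan2(-d[0],d[1])))
for a,b in((0,2),(1,3),(2,4),(3,5)):
    d=P[b]-P[a];print("x",np.linalg.norm(d),np.degrees(np.arctan2(d[1],d[0])))
h=px("top",178.6,275.2,.112);print("h",h,"side",px("side",275,271.2,.112))
hi=(P[2]+P[3])/2;d=hi-h;print("hinge",hi,np.linalg.norm(d[:2]),np.degrees(np.arctan2(d[1],d[0])))
print(px("top",367.5,277,.11))
E
```

```text
[0.4846 0.2016 0.122 ]
[0.4915 0.0779 0.122 ]
[0.6351 0.2118 0.122 ]
[0.6422 0.0898 0.122 ]
[0.7664 0.233  0.12  ]
[0.7764 0.087  0.12  ]
y 0.12386042634847894 3.167972899072604
y 0.12220066210692104 3.294818937227893
y 0.14642518142534333 3.934119689875505
x 0.1508567579667798 3.8900592656727797
x 0.15115727198985832 4.517972453519404
x 0.13294105075120435 9.190058372653843
x 0.13428776371808848 -1.2170210623124473
h [0.43816209 0.13780322 0.112     ] side [0.43801936 0.14081773 0.112     ]
hinge [0.63865358 0.15081109 0.122     ] 0.2009130143660218 3.71214261623077
[ 0.42711256 -0.20737428  0.11      ]
```

```bash
python3 -m creep '[[1,[0,0,0],[0,0,6.9]],[1,[0,0,0],[0,0,6.9]],[1,[1.7,-3.7,0],[0,0,0]],[1,[1.7,-3.7,0],[0,0,0]],[1,[1.7,-3.7,0],[0,0,0]],[1,[1.7,-3.7,0],[0,0,0]],[1,[1.7,-3.7,0],[0,0,0]],[1,[1.7,-3.7,0],[0,0,0]],[1,[1.7,-3.7,0],[0,0,0]],[1,[1.7,-3.7,0],[0,0,0]],[1,[1.7,-3.7,0],[0,0,0]],[1,[1.7,-3.7,0],[0,0,0]]]' 30 && python3 -m creep '[[1,[1.7,-3.7,0],[0,0,0]],[1,[1.7,-3.7,0],[0,0,0]],[1,[1.7,-3.7,0],[0,0,0]],[1,[1.7,-3.7,0],[0,0,0]],[1,[1.7,-3.7,0],[0,0,0]],[1,[1.7,-3.7,0],[0,0,0]],[1,[0.8,-1.5,0],[0,0,0]],[1,[0,0,0],[0,0,0]],[1,[0,0,0],[0,0,0]]]'
python3 - <<'E'
from h import *
import cv2
o=arm.get_obs();im=arm.capture("wrist");cv2.imwrite("pics/w1.png",im[:,:,::-1])
from scipy.spatial.transform import Rotation as Rt
q=o["tcp_rot"];R=Rt.from_quat([q[1],q[2],q[3],q[0]]).as_matrix();T=np.array(arm.camera_model("wrist")["T_tool_cam"]);K=arm.camera_model("wrist")["camera_matrix"]
print(o["position"],R.round(4),o["joints"])
h=cv2.cvtColor(im,cv2.COLOR_RGB2HSV);m=((h[...,0]<6)|(h[...,0]>174))&(h[...,1]>190)&(h[...,2]>70)
n,l,s,c=cv2.connectedComponentsWithStats(m.astype(np.uint8))
for i in range(1,n):
  if s[i,4]>100:
    d=R@T[:3,:3]@np.linalg.solve(K,[*c[i],1]);p=o["position"]+R@T[:3,3];print(s[i],c[i],p+d*(.112-p[2])/d[2])
    w=l==i;y,x=np.nonzero(w);print(cv2.minAreaRect(np.c_[x,y].astype(np.float32)))
E
```

```text
time_s: 1.3
position: [0.3188, -0.1664, 0.2312]
tcp_rot: [-0.0, 0.999, 0.032, 0.0]
ft_force: [0.9, -0.7, -0.3]
finger_gap: 0.0855
grasp_force: 0.0
time_s: 2.2
position: [0.4129, 0.0756, 0.231]
tcp_rot: [0.0, 0.999, 0.033, -0.0]
ft_force: [-0.5, -0.4, -0.6]
finger_gap: 0.0855
grasp_force: 0.0
[0.41286063 0.07560203 0.23100801] [[ 9.978e-01  6.600e-02 -9.000e-04]
 [ 6.600e-02 -9.978e-01 -1.000e-04]
 [-9.000e-04  1.000e-04 -1.000e+00]] [-2.79391448e-03 -1.80155961e-01  1.76389605e+00 -1.38824431e-04
  1.55871779e+00  1.50197023e+00]
[169 143  42  24 932] [189.2832618  154.61587983] [0.43901423 0.14060727 0.112     ]
((189.5, 154.5), (23.0, 41.0), 90.0)
```

View pics/w1.png

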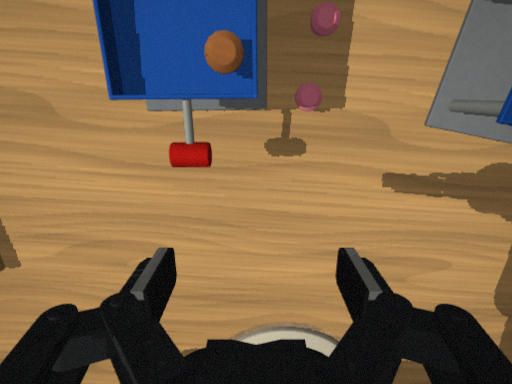

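The wrist view shows the red handle at (189,155), aligned with the tool, and agrees with the other cameras to 2 mm. Next I move over it, descend and pinch.

```bash
python3 -m creep '[[1,[1.5,-3.1,0],[0,0,0]],[1,[1.5,-3.1,0],[0,0,0]],[1,[0,0,3],[0,0,0]],[1,[0,0,3],[0,0,0]],[1,[0,0,3],[0,0,0]],[1,[0,0,2.5],[0,0,0]],[1,[0,0,1.5],[0,0,0]],[1,[0,0,1.1],[0,0,0]],[1,[0,0,0],[0,0,0]],[1,[0,0,0],[0,0,0]]]' 30 && python3 -m creep '[[-1,[0,0,0],[0,0,0]],[-1,[0,0,0],[0,0,0]],[-1,[0,0,0],[0,0,0]],[-1,[0,0,0],[0,0,0]],[-1,[0,0,0],[0,0,0]],[-1,[0,0,0],[0,0,0]],[-1,[0,0,0],[0,0,0]],[-1,[0,0,0],[0,0,0]]]' 30
python3 - <<'E'
from h import *
import cv2
o=arm.get_obs();print(o["position"],o["finger_gap"],o["grasp_force"],o["ft_force"])
im=arm.capture("wrist");cv2.imwrite("pics/w2.png",im[:,:,::-1])
E
```

```text
time_s: 3.25
position: [0.4393, 0.139, 0.091]
tcp_rot: [-0.0, 0.999, 0.032, 0.0]
ft_force: [-0.5, 0.1, 0.1]
finger_gap: 0.0855
grasp_force: 0.0
time_s: 4.05
position: [0.4392, 0.139, 0.0909]
tcp_rot: [0.0, 0.999, 0.033, 0.0]
ft_force: [-2.6, -6.2, 7.4]
finger_gap: 0.0355
grasp_force: 31.0
[0.43920302 0.13896668 0.09088069] 0.03551331666030242 30.965615808963776 [-2.59519306 -6.1720175   7.3676026 ]
```

View pics/w2.png

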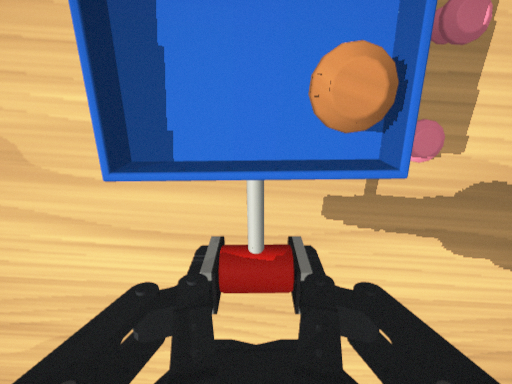

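Both pads hold the handle (gap 35.5 mm, 31 N). Now I work out the arc increments.

```bash
python3 -c "
import numpy as np
t=np.arange(0,.85,.1);x=-20.5*np.cos(t)+1*np.sin(t);z=np.cos(t)+20.5*np.sin(t)
print(np.c_[t[1:],np.diff(x)/3,-np.diff(z)/3,x[1:]-x[0],z[1:]-z[0]].round(3))"
```

```text
[[ 0.1    0.067 -0.681  0.202  2.042]
 [ 0.2    0.135 -0.67   0.607  4.053]
 [ 0.3    0.201 -0.654  1.211  6.014]
 [ 0.4    0.266 -0.63   2.008  7.904]
 [ 0.5    0.327 -0.601  2.989  9.706]
 [ 0.6    0.385 -0.565  4.145 11.401]
 [ 0.7    0.44  -0.524  5.465 12.971]
 [ 0.8    0.49  -0.477  6.935 14.403]]
```

```bash
python3 -m creep '[[-1,[0.07,0,-0.68],[0,0,0]],[-1,[0.07,0,-0.68],[0,0,0]],[-1,[0.07,0,-0.68],[0,0,0]],[-1,[0.13,0,-0.67],[0,0,0]],[-1,[0.13,0,-0.67],[0,0,0]],[-1,[0.13,0,-0.67],[0,0,0]],[-1,[0.2,0,-0.65],[0,0,0]],[-1,[0.2,0,-0.65],[0,0,0]],[-1,[0.2,0,-0.65],[0,0,0]],[-1,[0.27,0,-0.63],[0,0,0]],[-1,[0.27,0,-0.63],[0,0,0]],[-1,[0.27,0,-0.63],[0,0,0]]]' 35
```

```text
time_s: 5.3
position: [0.4591, 0.1405, 0.1693]
tcp_rot: [0.0, 0.999, 0.032, -0.0]
ft_force: [4.6, -4.6, -5.1]
finger_gap: 0.0354
grasp_force: 35.5
```

```bash
python3 -m creep '[[-1,[0.33,0,-0.6],[0,0,0]],[-1,[0.33,0,-0.6],[0,0,0]],[-1,[0.33,0,-0.6],[0,0,0]],[-1,[0.39,0,-0.57],[0,0,0]],[-1,[0.38,0,-0.56],[0,0,0]],[-1,[0.38,0,-0.57],[0,0,0]],[-1,[0.44,0,-0.52],[0,0,0]],[-1,[0.44,0,-0.53],[0,0,0]],[-1,[0.44,0,-0.52],[0,0,0]],[-1,[0.49,0,-0.48],[0,0,0]],[-1,[0.49,0,-0.48],[0,0,0]],[-1,[0.49,0,-0.47],[0,0,0]]]' && python3 -m creep '[[-1,[0,0,0],[0,0,0]],[-1,[0,0,0],[0,0,0]],[-1,[0,0,0],[0,0,0]],[-1,[0,0,0],[0,0,0]],[-1,[0,0,0],[0,0,0]],[-1,[0,0,0],[0,0,0]]]'
python3 - <<'E'
from h import *
import cv2
c=[cv2.resize(arm.capture(n)[a:b,d:e,::-1],(400,400),interpolation=cv2.INTER_CUBIC) for n,a,b,d,e in(("top",80,280,80,280),("side",160,330,110,280))]
cv2.imwrite("pics/up.png",np.hstack(c))
E
```

```text
time_s: 6.5
position: [0.5087, 0.1442, 0.2346]
tcp_rot: [-0.0, 0.999, 0.033, -0.0]
ft_force: [1.6, -0.5, -7.1]
finger_gap: 0.0356
grasp_force: 35.6
time_s: 7.1
position: [0.5083, 0.1441, 0.2341]
tcp_rot: [-0.0, 0.999, 0.033, 0.0]
ft_force: [2.1, 4.0, -5.0]
finger_gap: 0.0354
grasp_force: 36.7
```

View pics/up.png

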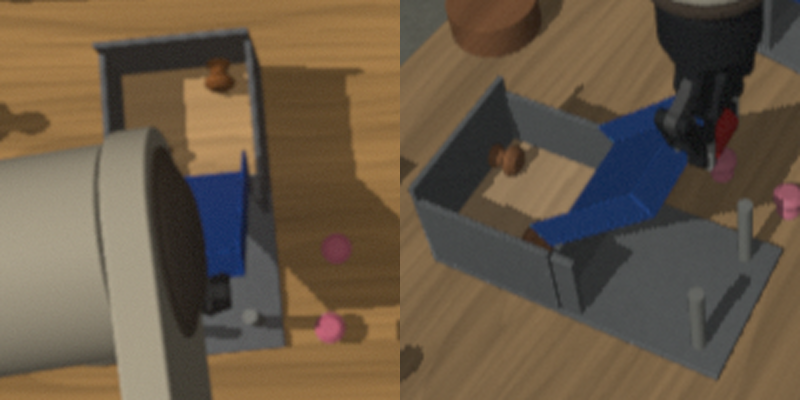

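```bash
python3 - <<'E'
from h import *
import cv2
a=np.radians(3.78);o=np.array([.643,.1535])-.08*np.array([np.cos(a),np.sin(a)])
for z in(.045,.07,.1,.115):
    d=px("side",110+137*.425,160+237*.425,z)[:2]-o
    print(z,d@[np.cos(a),np.sin(a)],d@[-np.sin(a),np.cos(a)])
im=arm.capture("side")[215:295,120:220,::-1];w=arm.capture("wrist")[...,::-1]
cv2.imwrite("pics/up2.png",np.hstack([cv2.resize(im,(400,320),interpolation=cv2.INTER_CUBIC),cv2.resize(w,(400,320))]))
E
```

```text
0.045 0.11439201112289799 0.03542399619101252
0.07 0.10239528761074242 0.048353690452380416
0.1 0.08799921939615558 0.06386932356602203
0.115 0.08080118528886222 0.07162714012284274
```

View pics/up2.png

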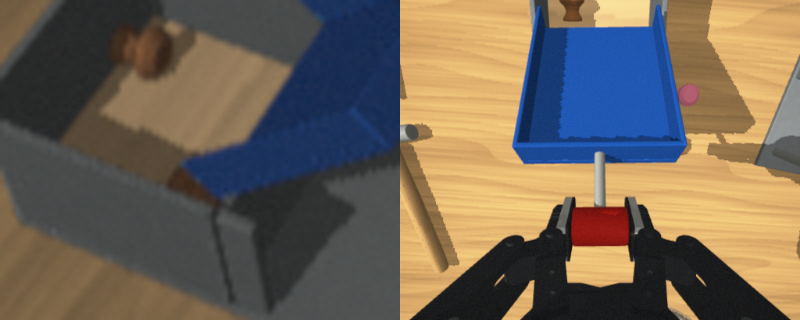

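The wrist view shows the tray empty. One knob is by the far wall of the bin, and the other is in the bin just beyond the hinge lip. I lower along the reverse arc.

```bash
python3 -m creep '[[-1,[-0.49,0,0.47],[0,0,0]],[-1,[-0.49,0,0.48],[0,0,0]],[-1,[-0.49,0,0.48],[0,0,0]],[-1,[-0.44,0,0.52],[0,0,0]],[-1,[-0.44,0,0.53],[0,0,0]],[-1,[-0.44,0,0.52],[0,0,0]],[-1,[-0.38,0,0.57],[0,0,0]],[-1,[-0.38,0,0.56],[0,0,0]],[-1,[-0.39,0,0.57],[0,0,0]],[-1,[-0.33,0,0.6],[0,0,0]],[-1,[-0.33,0,0.6],[0,0,0]],[-1,[-0.33,0,0.6],[0,0,0]]]'
python3 - <<'E'
from h import *
import cv2
im=arm.capture("side")[190:310,110:270,::-1];w=arm.capture("wrist")[...,::-1]
cv2.imwrite("pics/mid.png",np.hstack([cv2.resize(im,(400,300),interpolation=cv2.INTER_CUBIC),cv2.resize(w,(400,300))]))
E
```

```text
time_s: 8.5
position: [0.459, 0.1405, 0.1687]
tcp_rot: [0.0, 0.999, 0.032, 0.0]
ft_force: [2.7, -4.8, -0.1]
finger_gap: 0.0356
grasp_force: 37.4
```

View pics/mid.png

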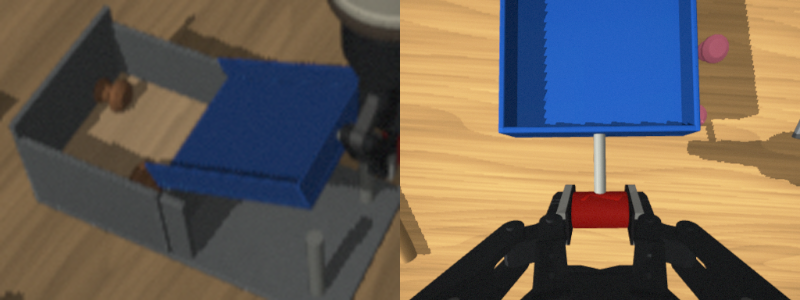

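Halfway down, the tray is empty and both knobs are in the bin: one at (118,93), one partly hidden at (143,175). I carry on lowering.

```bash
python3 -m creep '[[-1,[-0.27,0,0.63],[0,0,0]],[-1,[-0.27,0,0.63],[0,0,0]],[-1,[-0.27,0,0.63],[0,0,0]],[-1,[-0.2,0,0.65],[0,0,0]],[-1,[-0.2,0,0.65],[0,0,0]],[-1,[-0.2,0,0.65],[0,0,0]],[-1,[-0.13,0,0.67],[0,0,0]],[-1,[-0.13,0,0.67],[0,0,0]],[-1,[-0.13,0,0.67],[0,0,0]],[-1,[-0.07,0,0.6],[0,0,0]],[-1,[-0.07,0,0.5],[0,0,0]],[-1,[-0.05,0,0.4],[0,0,0]]]' && python3 -m creep '[[-1,[-0.02,0,0.3],[0,0,0]],[-1,[0,0,0.2],[0,0,0]],[-1,[0,0,0],[0,0,0]],[-1,[0,0,0],[0,0,0]],[-1,[0,0,0],[0,0,0]]]'
```

```text
time_s: 9.8
position: [0.4393, 0.139, 0.0954]
tcp_rot: [0.0, 0.999, 0.032, 0.0]
ft_force: [1.0, -7.1, -0.9]
finger_gap: 0.0355
grasp_force: 37.4
time_s: 10.3
position: [0.4394, 0.139, 0.0927]
tcp_rot: [0.0, 0.999, 0.033, 0.001]
ft_force: [-16.4, -11.0, 35.7]
finger_gap: 0.0356
grasp_force: 42.0
```

```bash
python3 -m creep '[[-1,[0,0,-0.2],[0,0,0]],[-1,[0,0,0],[0,0,0]],[1,[0,0,0],[0,0,0]],[1,[0,0,0],[0,0,0]],[1,[0,0,0],[0,0,0]],[1,[0,0,0],[0,0,0]],[1,[0,0,0],[0,0,0]],[1,[0,0,0],[0,0,0]],[1,[0,0,0],[0,0,0]]]' && python3 -m creep '[[1,[0,0,-2],[0,0,0]],[1,[0,0,-3],[0,0,0]],[1,[0,0,-4],[0,0,0]],[1,[-4,0,-3],[0,0,0]],[1,[-4,0,-2],[0,0,0]],[1,[-4,0,0],[0,0,0]],[1,[-2,0,0],[0,0,0]],[1,[0,0,0],[0,0,0]],[1,[0,0,0],[0,0,0]],[1,[0,0,0],[0,0,0]]]'
python3 - <<'E'
from h import *
import cv2
c=[cv2.resize(arm.capture(n)[a:b,d:e,::-1],(400,400),interpolation=cv2.INTER_CUBIC) for n,a,b,d,e in(("top",85,295,110,320),("side",160,330,110,280))]
cv2.imwrite("pics/end.png",np.hstack(c))
E
```

```text
time_s: 11.2
position: [0.439, 0.1394, 0.0927]
tcp_rot: [-0.0, 0.999, 0.032, -0.0]
ft_force: [0.2, -0.6, 0.4]
finger_gap: 0.0852
grasp_force: 0.0
time_s: 12.2
position: [0.2999, 0.1303, 0.2327]
tcp_rot: [-0.0, 0.999, 0.032, -0.0]
ft_force: [1.0, 0.1, 0.1]
finger_gap: 0.0853
grasp_force: 0.0
```

View pics/end.png

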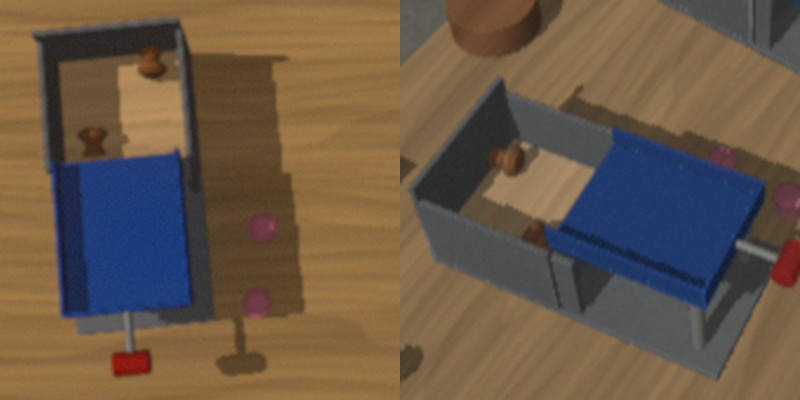

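The top crop shows both knobs in the bin at (150,62) and (93,140). The tray is empty and flat, the handle is back at its start pixel, and the gripper is clear.

```bash
python3 -c "
from plant import arm
print(arm.close_job())"
```

```text
the job is handed in; nothing more can be done
None
```

Both wooden knobs are in the catch bin, their tray was lowered under control, lies flat and is released, and the ferrule tray was never touched; I handed the job in at about 12 s of the 48 s, and no verdict came back.

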